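# Interlock the next channel on the bundle

### The arm

A 6-joint arm with a two-finger parallel gripper is mounted at the origin on the work surface. World frame = base frame: x ahead of the robot, y to its left, z up, the work surface at z = 0. Lengths are in m, angles in degrees, forces in N, time in s.
With the tool pointing down it reaches from about 0.375 to 0.75 m from the base axis. Payload 9 kg.
Tool frame: the origin (TCP) lies where the fingers leave the gripper's body, on its centre line; the fingertips stand 73 mm ahead of it and the grasp point (between the pads) lies 54 mm ahead of it (robot.tip_reach is the distance from the TCP to the fingertips, in m); z points along the fingers, y is the line along which they close (so a half turn about z gives the same grasp; the last joint's range is limited). The gripper opens to 85 mm and grips with 20 to 120 N. Pads are 22 mm wide; open, the fingers measure 114 mm over their backs; the gripper's body (76 mm by 85 mm) begins 54 mm behind the grasp point. The pads swing forward as they close: fully open they stand 13 mm farther back than shut.
Start: joints at [63.73, 5.964, 5.575, 89.605, 0, 77.527], TCP at [0.143, 0.583, 0.304] pointing down, gripper open.
Joint ranges: [-171.21, 171.21], [-48.23, 106.86], [-62.78, 66.21], [-105.2, 120.99], [-86.42, 89.51], [-180, 180]. Speed limits (degrees/s): [127.2, 127.2, 147.25, 180, 180, 180].

### API

Orientations are given as [roll, pitch, yaw] about the fixed x, y, z axes, in that order (R = Rz(yaw) Ry(pitch) Rx(roll)).
In Python, from plant import robot gives the robot as it stands. Calls block until the motion is done:
- robot.move_pose(position, orientation): joint-space move of the TCP to a pose.
- robot.line_to(position, vel=0.15, rotation=None, guard=None): straight line of the TCP; rotation=None keeps the orientation; vel is the mean speed in m/s. With guard (N) it stops when the force on the tool has changed by that much, and returns True; else False.
- robot.goto_joints(angles): joint-space move.
- robot.set_gripper(opening): finger opening in m; the grip force is fixed at half the most; returns when the fingers have stopped.
- robot.pause(seconds).
- robot.ik(position, orientation): joint angles nearest the present ones, or None.
- robot.observe(): the state.
- robot.grab_frame(name): name is "side" or "top" or "wrist"; returns the picture (420x560x3 uint8, blue, green, red); there is no depth.
- robot.get_calibration(name): a dict with "vertical_fov" (degrees; the focal length in pixels is half the picture's height over the tangent of half this angle, whatever the lens; pixels are square), "cx", "cy" (the principal point, pixels), "rvec" (rotation vector, rad) and "tvec" (3), from world to camera coordinates, as OpenCV has them. Camera axes: x right, y down, z forward; pixel columns grow to the right and rows downward; lengths in m; the calibration is good to about 2 mm. A picture is of the moment at which its call begins: read the wrist's pose just before it. get_calibration takes no time and is no camera call; for the wrist camera it gives the pose at the moment of the call.
A pose or a line that the arm cannot do raises robot.IKError and nothing moves.
- robot.job_done(): hands the job in; it is judged then, once.
The state is a dict: "time": time; "q": joint angles; "qvel": joint speeds; "joint_torque": joint torques, N m; "tool_pos": TCP position; "tcp_rot": TCP orientation; "ft_force": force on the tool from outside, world axes, zero at the start; "torque": the same for the moment, N m; "gripper_width": finger opening in m; "gripper_force": force on a finger pad.
Only numpy, scipy, OpenCV 4.12 (cv2) and the standard library are available. Lean on these libraries where they do the work, as an engineer would, in place of code of your own. Each camera call takes 0.05 s, during which the arm holds its last target. There are 200 camera calls.

### The job

Two red steel channels lie side by side, open side up, in the wooden cradle. Pick up the loose red channel that lies open side down and lower it, still open side down and lined up with the two, over their neighbouring flanges so that one of its flanges stands in each of them; set it fully home, ends about level, before you let go. Leave the other two loose channels (the red one lying open side up and the narrower bare-metal one) where they lie.

Things in the scene. Friction and masses are not known exactly. Their poses are not given: they have to be found in the camera images.
- cradle_seat (a point): Where the channel's centre belongs: on the fixed wooden cradle (bearers and stakes, up to 45 mm high), 42 mm above the bench, x along, y across, z up. The cradle holds two fixed red channels, open up, 130 x 64 x 36 mm, walls 4, mid-lines at y = -37 and +37 mm. Their inner floors are 24 mm, flange tops 56 mm above the bench. Play over the two middle flanges 19 mm each way; 33 mm finger room beside.
- cap_mid (a point): The loose red channel to be placed, lying open side down (flat web on top): 130 mm long (its x axis), 64 mm wide outside (y), 36 mm high (z up), walls 4 mm, about 0.5 kg. The point is its centre, half-way up, 18 mm above its flange edges. Grip it from above across its 64 mm width, on the outer faces of its flanges. Either end may point either way.
- spare_mid (a point): A loose red channel of the same size lying open side up (a trough seen from above), to be left alone. The point is its centre, 18 mm above the bench; x along it.
- grey_mid (a point): A loose bare-metal (silver) channel lying open side down, 130 mm long (x), 44 mm wide, 36 mm high, to be left alone. The point is its centre, 18 mm above the bench.
Mind the look-alikes: they are no part of the job. Leave any yellow look-alike of the part that bears cap_mid alone. What is shaped like the part that bears cradle_seat but purple is not meant.

How it is judged (in metres and radians):
On the way:
1. the loose red channel is set down in its place (within 8 mm of fully home) while still held in the fingers (x of cap_mid in the frame of cradle_seat between -0.02 and 0.02 m and y of cap_mid in the frame of cradle_seat between -0.02 and 0.02 m and angle between the x axis of cap_mid and the x axis of cradle_seat, either way round below 0.18 rad and angle between cap_mid's own z axis and vertical below 0.1 rad and z of cap_mid in the frame of cradle_seat below 0.008 m and contact force between the fingers and cap above 1 N), for 0.05 s.
At the end, for the whole second after the job is handed in: The red channel rests open side down, one flange in each fixed channel: its centre within 20 mm along and across and 4 mm in height of the seat, lined up within 10 degrees, level within 5 degrees, released and at rest; the other two loose channels within 30 mm of where they lay (x of cap_mid in the frame of cradle_seat between -0.02 and 0.02 m and y of cap_mid in the frame of cradle_seat between -0.02 and 0.02 m and angle between the x axis of cap_mid and the x axis of cradle_seat, either way round below 0.18 rad and angle between cap_mid's own z axis and vertical below 0.1 rad and z of cap_mid in the frame of cradle_seat between -0.004 and 0.004 m and linear speed of cap below 0.02 m/s and distance of each of spare_mid, grey_mid from where it was at the start of the episode below 0.03 m); the robot touches nothing.
It fails at once if another loose channel is moved by more than 30 mm (distance of any of spare_mid, grey_mid from where it was at the start of the episode above 0.03 m).
It also fails if it takes over 32 s, if anything falls off the work surface, if the arm or the gripper's body presses on something with over 40 N, if the wrist force passes 120 N, or if a joint passes its speed limit or range.

## Working session

There is one attempt and no reset: what is moved stays moved. The work goes in short steps, each a Python script; the robot and the scene stay as the last script left them, time stands still between calls to the robot, and variables do not carry over. Pictures are saved under pics/ and viewed, at most 10 in all, crops included, and the job is handed in when it is done.

```bash
mkdir -p pics; python3 - <<'E'
from plant import robot
import cv2
for n in("top","side"):
    cv2.imwrite(f"pics/{n}0.png",robot.grab_frame(n)); print(n,robot.get_calibration(n))
print(robot.observe())
E
```

```text
top {'vertical_fov': 47.99872255686506, 'cx': 281.49447246639204, 'cy': 204.025518884068, 'rvec': array([ 2.09736685, -2.13052658,  0.17264813]), 'tvec': array([0.01504864, 0.54938527, 1.09754165])}
side {'vertical_fov': 53.650840806627826, 'cx': 282.47202959293617, 'cy': 205.90376876193585, 'rvec': array([ 2.41644151, -0.11476869,  0.04921271]), 'tvec': array([-0.55074486,  0.04668925,  1.17457071])}
{'time': 0.1, 'q': array([ 6.37316670e+01,  5.99746070e+00,  5.53150628e+00,  8.96039773e+01,
       -4.33018676e-04,  7.75266901e+01]), 'qvel': array([ 0.08335001, -0.06306365,  0.13602705, -0.02423132,  0.0329487 ,
       -0.05885837]), 'joint_torque': array([ 5.60142726e-03, -5.58212256e+01,  5.04718173e+01,  1.32690321e-02,
       -3.31155243e-04,  1.84082415e-05]), 'tool_pos': array([0.14296721, 0.58250249, 0.30317681]), 'tcp_rot': array([-1.79931625e+02, -1.46813871e-02,  1.66204968e+02]), 'ft_force': array([ 0.01163757, -0.10923411, -0.10048655]), 'torque': array([ 0.03156307, -0.00771124, -0.01973982]), 'gripper_force': 0.0, 'gripper_width': 0.08564125517407327}
```

View pics/top0.png

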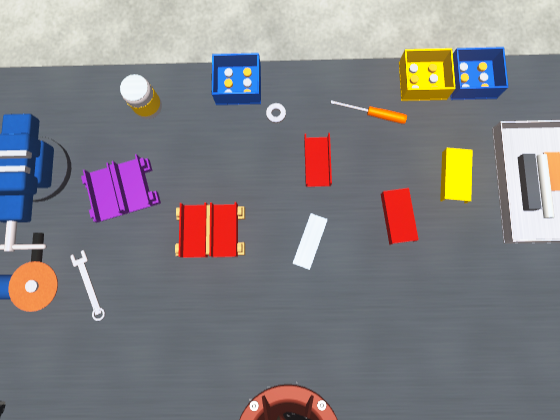

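View pics/side0.png

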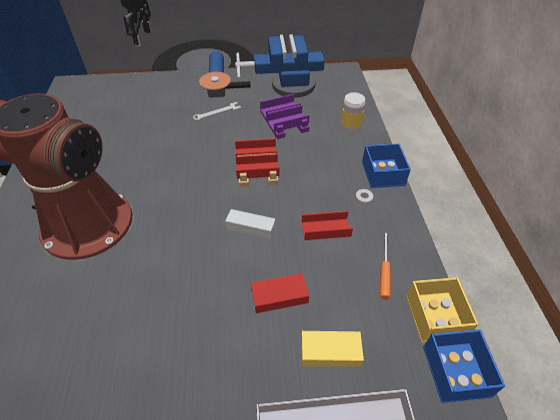

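Candidates for the cap, in the top picture:
- Red solid block at (400,216).
- Red trough at (317,160), which is the spare.
- Silver channel at (310,241).
- Yellow channel at (457,175).

The cradle is the red pair at (210,230), and the purple pair at (120,188) is the decoy. I choose (400,216), which shows a flat web in both views. Next I'll fit its pose and check it in a close crop.

```bash
cat > h.py <<'E'
import cv2, numpy as np
from scipy.optimize import minimize
def K(c,h=420):
    f=h/2/np.tan(np.radians(c["vertical_fov"])/2); return np.array([[f,0,c["cx"]],[0,f,c["cy"]],[0,0,1.]])
def proj(P,c): return cv2.projectPoints(np.float64(P),c["rvec"],c["tvec"],K(c),None)[0][:,0]
def ground(uv,z,c):
    R=cv2.Rodrigues(c["rvec"])[0]; o=-R.T@c["tvec"]; d=R.T@np.linalg.inv(K(c))@[*uv,1]; return o+d*(z-o[2])/d[2]
def box(p,L,W,z0,z1):
    x,y,a=p; R=np.array([[np.cos(a),-np.sin(a)],[np.sin(a),np.cos(a)]])
    return np.array([[*(R@[sx*L/2,sy*W/2]+[x,y]),z] for sx in(-1,1) for sy in(-1,1) for z in(z0,z1)])
def red(im):
    h=cv2.cvtColor(im,cv2.COLOR_BGR2HSV); return (((h[...,0]<7)|(h[...,0]>174))&(h[...,1]>190)&(h[...,2]>60)).astype(np.uint8)
def hullmask(pts,shape):
    m=np.zeros((shape[0]*4,shape[1]*4),np.uint8)
    cv2.fillConvexPoly(m,cv2.convexHull(np.float32((np.float32(pts)+.5)*4*16)).astype(np.int32),1,shift=4); return m
def redhull(im,uv,r=45):
    m=red(im); k=np.zeros_like(m); cv2.circle(k,tuple(int(v) for v in uv),r,1,-1); m=m&k
    m=cv2.morphologyEx(m,cv2.MORPH_OPEN,np.ones((3,3)))
    ys,xs=np.nonzero(m); pts=np.stack([xs,ys],1); return np.concatenate([pts+[a,b] for a in(-.5,.5) for b in(-.5,.5)])
def fit(p0,dims,views):   # views: list of (im,uv,r,calib)
    T=[(hullmask(redhull(i,uv,r),i.shape),c,i.shape) for i,uv,r,c in views]
    def cost(q):
        p=[q[0],q[1],q[2]/.1*.1]; s=0
        for t,c,sh in T:
            m=hullmask(proj(box(p,*dims),c),sh); s+=np.count_nonzero(m^t)/np.count_nonzero(t)
        return s
    sx=np.array([p0]+[np.array(p0)+d for d in np.diag([.01,.01,.1])])
    r=minimize(cost,p0,method="Nelder-Mead",options=dict(initial_simplex=sx,xatol=1e-4,fatol=1e-4)); return r.x,r.fun
E
python3 - <<'E'
from h import *
from plant import robot
t=cv2.imread("pics/top0.png"); s=cv2.imread("pics/side0.png")
ct,cs=robot.get_calibration("top"),robot.get_calibration("side")
for n,uvt,uvs,rt,rs,dims in(("cap",(400,216),(280,292),38,40,(.13,.064,0,.036)),("cradle",(210,230),(257,160),48,35,(.13,.138,.02,.056))):
    p0=[*ground(uvt,.03,ct)[:2],0.01]
    for v in([(t,uvt,rt,ct)],[(s,uvs,rs,cs)],[(t,uvt,rt,ct),(s,uvs,rs,cs)]):
        p,f=fit(p0,dims,v); print(n,p[:2].round(4),np.degrees(p[2]).round(2),round(f,3))
    for im,c in((t,ct),(s,cs)):
        for q in proj(box(p,*dims),c): cv2.circle(im,tuple(int(round(x*16)) for x in q),12,(255,255,0),-1,shift=4)
for z,u in((0.018,(317,160)),(.036,(310,241)),(.036,(457,175)),(.05,(120,188))): print(ground(u,z,ct).round(3))
a=cv2.resize(t[180:270,160:430],None,fx=2.9,fy=2.9); b=cv2.resize(s[130:320,220:360],None,fx=1.75,fy=1.75)
o=np.zeros((a.shape[0]+b.shape[0],a.shape[1],3),np.uint8); o[:a.shape[0]]=a; o[a.shape[0]:,:b.shape[1]]=b
cv2.imwrite("pics/c1.png",o)
E
```

```text
cap [ 0.5211 -0.2832] 6.47 0.027Traceback (most recent call last):
  File "<stdin>", line 8, in <module>
  File "h.py", line 21, in fit
    T=[(hullmask(redhull(i,uv,r),i.shape),c,i.shape) for i,uv,r,c in views]
        ~~~~~~~~^^^^^^^^^^^^^^^^^^^^^^^^^
  File "h.py", line 15, in hullmask
    cv2.fillConvexPoly(m,cv2.convexHull(np.float32((np.float32(pts)+.5)*4*16)).astype(np.int32),1,shift=4); return m
                         ^^^^^^^^^^^^^^^^^^^^^^^^^^^^^^^^^^^^^^^^^^^^^^^^^^^^^^^^^^^^
AttributeError: 'NoneType' object has no attribute 'astype'
```

```bash
sed -i 's/>190)&/>130)\&/' h.py
cat > m.py <<'E'
from h import *
from plant import robot
t=cv2.imread("pics/top0.png"); s=cv2.imread("pics/side0.png")
print(cv2.cvtColor(s[292:293,280:281],cv2.COLOR_BGR2HSV))
ct,cs=robot.get_calibration("top"),robot.get_calibration("side")
for n,uvt,uvs,rt,rs,dims in(("cap",(400,216),(280,292),38,40,(.13,.064,0,.036)),("cradle",(210,230),(257,160),48,35,(.13,.138,.02,.056))):
    p0=[*ground(uvt,.03,ct)[:2],0.01]
    for v in([(t,uvt,rt,ct)],[(s,uvs,rs,cs)],[(t,uvt,rt,ct),(s,uvs,rs,cs)]):
        p,f=fit(p0,dims,v); print(n,p[:2].round(4),np.degrees(p[2]).round(2),round(f,3))
    for im,c in((t,ct),(s,cs)):
        for q in proj(box(p,*dims),c): cv2.circle(im,tuple(int(round(x*16)) for x in q),12,(255,255,0),-1,shift=4)
for z,u in((0.018,(317,160)),(.036,(310,241)),(.036,(457,175)),(.05,(120,188))): print(ground(u,z,ct).round(3))
a=cv2.resize(t[180:270,160:430],None,fx=2.9,fy=2.9); b=cv2.resize(s[130:320,220:360],None,fx=1.75,fy=1.75)
o=np.zeros((a.shape[0]+b.shape[0],a.shape[1],3),np.uint8); o[:a.shape[0]]=a; o[a.shape[0]:,:b.shape[1]]=b
cv2.imwrite("pics/c1.png",o)
E
python3 m.py
```

```text
[[[  1 169 190]]]
cap [ 0.5212 -0.2832] 6.01 0.036
cap [ 0.5178 -0.2829] 6.31 0.021
cap [ 0.5199 -0.2827] 6.45 0.087
cradle [0.4902 0.1863] 0.3 0.012
cradle [0.4888 0.1865] -0.46 0.034
cradle [0.4894 0.1863] -0.11 0.055
[ 0.668 -0.085  0.018]
[ 0.46  -0.061  0.036]
[ 0.618 -0.429  0.036]
[0.597 0.406 0.05 ]
```

View pics/c1.png

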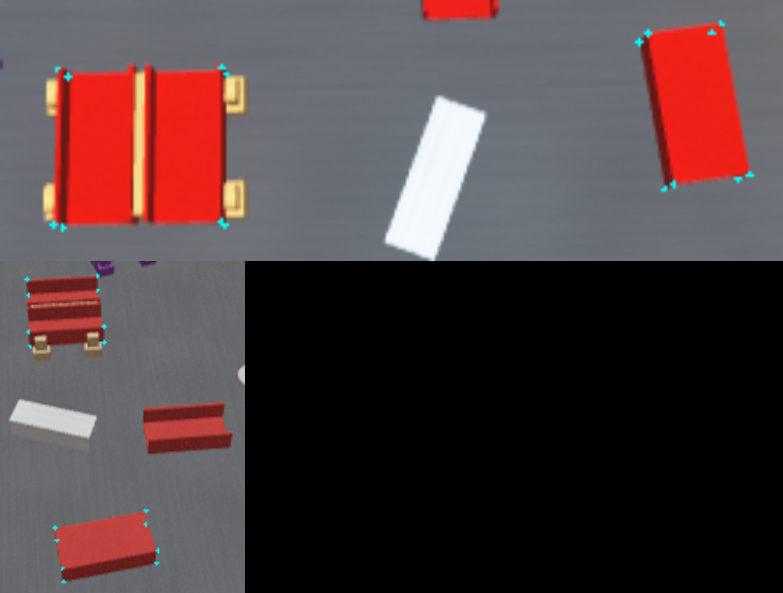

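The crop shows a flat-topped red block (the cap, open side down), a red trough (the spare) and the silver channel. The fits from both cameras agree within about 3 mm. Now the pick.

```bash
python3 - <<'E'
from plant import robot
import cv2, numpy as np
print(robot.tip_reach)
c=[0.5197,-0.283]; yaw=6.3
best=min((y for y in(yaw,yaw-180) if robot.ik([*c,.2],[180,0,y]) is not None),key=lambda y:abs(robot.ik([*c,.2],[180,0,y])[5]))
for y in (yaw,yaw-180):
    print(y,robot.ik([*c,.2],[180,0,y]),robot.ik([.4895,.1864,.2],[180,0,y-yaw]))
robot.move_pose([*c,.18],[180,0,best]); o=robot.observe(); print(best,o["time"],o["tool_pos"],o["tcp_rot"],o["ft_force"])
cv2.imwrite("pics/w1.png",robot.grab_frame("wrist"))
g=robot.line_to([*c,.079],vel=.08,guard=8); o=robot.observe(); print(g,o["time"],o["tool_pos"],o["ft_force"])
if not g:
    robot.set_gripper(.05); o=robot.observe(); print(o["time"],o["gripper_width"],o["gripper_force"],o["ft_force"])
cv2.imwrite("pics/s2.png",robot.grab_frame("side")[200:400,150:420].repeat(2,0).repeat(2,1))
E
```

```text
0.0726
6.3 [-41.22108663   4.8692316   -6.38221369  78.7485547    0.
 132.47891337] [   6.5213184    -7.0590195   -18.17072596   78.88829354    0.
 -173.4786816 ]
-173.7 [-41.22108663   4.8692316   -6.38221369  78.7485547    0.
 -47.52108663] [  6.5213184   -7.0590195  -18.17072596  78.88829354   0.
   6.5213184 ]
-173.7 3.425 [ 0.52001044 -0.28246328  0.18008149] [-1.79999361e+02  6.90332061e-03 -1.73652577e+02] [-0.27969267 -0.03585704  0.43225428]
False 4.8833 [ 0.52002655 -0.28329433  0.07966561] [-0.20750628 -1.61843273  0.9207014 ]
5.2167 0.06290401991567587 68.14687997102737 [-1.09951141  1.01506205  6.12965331]
```

View pics/s2.png

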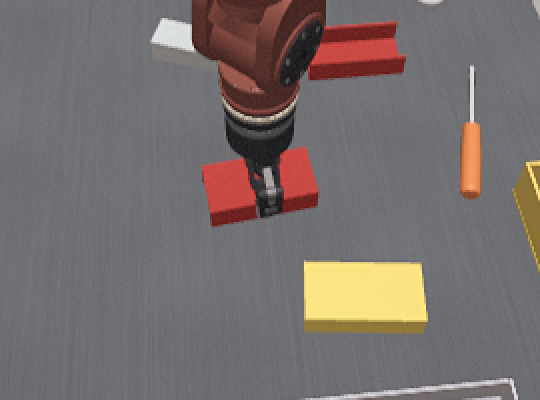

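The crop shows the fingers closed on the cap at mid-length, around (268,190), and the width of 63 mm confirms the grip. Next I'll lift, carry it above the cradle and look.

```bash
python3 - <<'E'
from plant import robot
import cv2, numpy as np
robot.line_to([.52,-.283,.18],vel=.12)
o=robot.observe(); print(o["time"],o["gripper_width"],o["gripper_force"],o["ft_force"])
robot.move_pose([.4895,.1864,.18],[180,0,180]); robot.pause(.2)
o=robot.observe(); print(o["time"],o["tool_pos"],o["tcp_rot"],o["gripper_width"],o["gripper_force"],o["ft_force"])
s=robot.grab_frame("side"); cv2.imwrite("pics/s3full.png",s); t=robot.grab_frame("top"); cv2.imwrite("pics/t3full.png",t)
a=cv2.resize(s[70:210,190:320],(390,420)); b=cv2.resize(t[150:290,145:275],(390,420)); cv2.imwrite("pics/c3.png",np.hstack([a,b]))
E
```

```text
6.2583 0.06290562426176836 66.82089686393738 [-1.26592959 -0.06281016 -6.10750455]
8.175 [0.48983444 0.1857208  0.17996219] [-1.79994741e+02 -2.11913240e-03  1.79932289e+02] 0.063012310042395 66.86851054430008 [-0.03625992  0.62576315 -4.24395735]
```

View pics/c3.png

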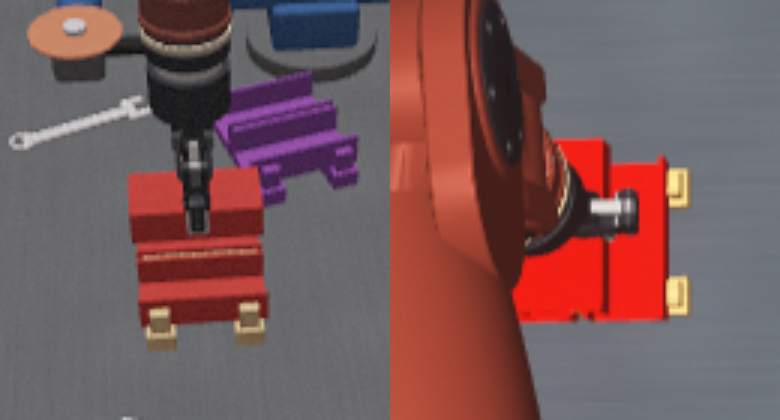

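The cap hangs level over the middle flanges, lined up with the cradle; in the left half of the crop the cap spans 130–263 and the cradle 138–268. Next I'll lower it with a guard.

```bash
python3 - <<'E'
from plant import robot
import cv2, numpy as np
robot.line_to([.4895,.1864,.135],vel=.1)
g=robot.line_to([.4895,.1864,.1015],vel=.025,guard=12)
robot.pause(.3)
o=robot.observe(); print(g,o["time"],o["tool_pos"],o["tcp_rot"],o["gripper_width"],o["gripper_force"],o["ft_force"])
s=robot.grab_frame("side"); t=robot.grab_frame("top")
a=cv2.resize(s[70:210,190:320],(390,420)); b=cv2.resize(t[150:290,145:275],(390,420)); cv2.imwrite("pics/c4.png",np.hstack([a,b]))
E
```

```text
True 10.325 [0.48939852 0.18637641 0.10377617] [-1.79994349e+02 -1.61819641e-02  1.79999723e+02] 0.06264937986252797 67.9457938671112 [-0.01877639  0.807994    6.0464846 ]
```

View pics/c4.png

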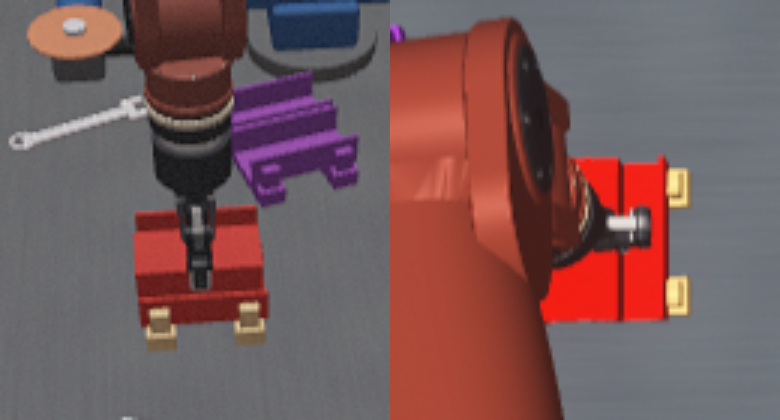

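Contact came at TCP z = 0.1038, where 0.1037 was predicted, and the crop shows the cap home over both middle flanges with its ends level. Now release and retreat.

```bash
python3 - <<'E'
from plant import robot
import cv2, numpy as np
from h import *
robot.set_gripper(.078)
o=robot.observe(); print(o["time"],o["gripper_width"],o["ft_force"])
robot.line_to([.4894,.1864,.25],vel=.1)
robot.move_pose([.45,-.15,.3],[180,0,180]); robot.pause(.2)
o=robot.observe(); print(o["time"],o["ft_force"])
s=robot.grab_frame("side"); t=robot.grab_frame("top")
a=cv2.resize(s[70:210,190:320],(390,420)); b=cv2.resize(t[150:290,145:275],(390,420)); cv2.imwrite("pics/c5.png",np.hstack([a,b]))
E
```

```text
10.725 0.07786183578565037 [-0.43261567  0.29205938  0.7914165 ]
13.8417 [-0.12694564  0.03958454 -0.10824174]
```

View pics/c5.png

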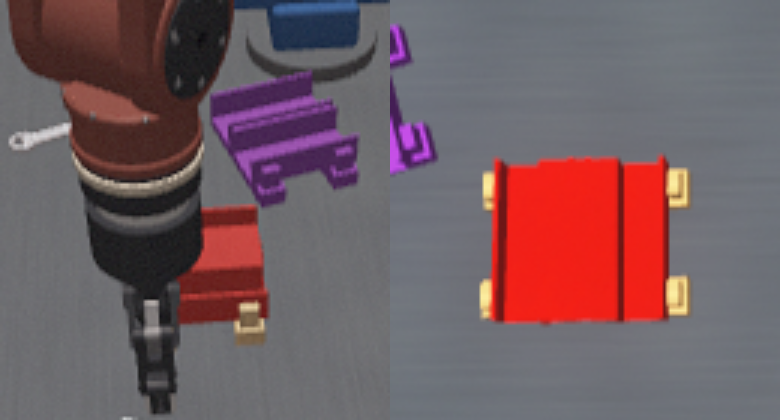

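The crop shows the cap seated level and centred over both channels, its right edge at (620,240), and the gripper is clear.

```bash
python3 -c "
from plant import robot
print(robot.job_done())"
```

```text
the job is handed in; nothing more can be done
None
```

The red channel is seated open side down over the two middle flanges, ends about level, released with the arm clear; the other loose channels were not touched, and I handed the job in at about 14 s (no verdict was returned).

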